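# Swap drawers on the bench-top tool chest

## Task

Get the sockets ready for use: push the screwdriver drawer (yellow pull), which was left standing out, fully home, then hook a fingertip behind the lip of the socket drawer (blue pull) and draw it out all the way to its stop. The chest must not have both upper drawers out at once, so home comes first; do not slam the drawers, keep the wide drawer below shut, do not disturb the loose things round the chest, and finish with the hand clear.

Things in the scene. Friction and masses are not known exactly. Their poses are not given: they have to be found in the camera images.
- driver_drawer (a joint): Screwdriver drawer: the left or the right upper drawer of the chest, red front 204 mm wide and 54 mm high, yellow pull with an upturned lip along it, screwdrivers inside. 0 = fully home, 0.14 m = fully out at its stop. About 3.5 N of rail friction and 0.8 kg; stays where left, no catch or spring. Starts 60 to 120 mm out.
- socket_drawer (a joint): Socket drawer: the other upper drawer, same size, blue pull with an upturned lip along it, chrome sockets inside. 0 = fully home, 0.14 m = fully out at its stop. About 3.5 N of rail friction and 0.8 kg; stays where left, no catch or spring. Starts shut or up to 10 mm ajar.
- wide_drawer (a joint): The wide drawer under the two upper ones (430 mm wide, red front, plain metal pull); its own lip's top edge is 82 mm above the bench. Same motion and values; it starts and stays shut at 0.
- yellow_pull: Yellow full-width pull fixed to the front of the screwdriver drawer, moving with it. Origin: middle of the top edge of its upturned lip (0.144 m above the bench, 4 mm thick, 196 mm long, level). x points into the chest (drawer opens along -x), y along the lip. Behind the lip an open trough 30 mm wide, 22 mm deep: middle line 17 mm along +x, red drawer face 32 mm. Lip's outer face 2 mm along -x.
- blue_pull: Blue full-width pull fixed to the front of the socket drawer, moving with it. Origin: middle of the top edge of its upturned lip (0.144 m above the bench, 4 mm thick, 196 mm long, level). x points into the chest (drawer opens along -x), y along the lip. Behind the lip an open trough 30 mm wide, 22 mm deep: middle line 17 mm along +x, red drawer face 32 mm. Lip's outer face 2 mm along -x.
- chest: Dark steel bench-top tool chest, fixed, red drawer fronts: 280 mm deep (x), 460 wide (y), 165 high, flat top with a shallow dish stuck on its rear half (22 mm high). Origin at the centre of its underside; x points away from its front, front face 140 mm from the origin along -x. Middles of the upper drawers 109 mm either side of its middle; a drawer that is home has its red face flush with the front.
- spray_can: Loose upright green spray can with a red cap, 60 mm across, 170 mm high, on the bench beside the front of the chest; origin at the centre of its underside. Leave alone.
- nut_tub: Loose clear plastic tub of nuts, 80 mm across, 60 mm high, on the bench beside the front of the chest, on the other side from the spray can; origin at the centre of its underside. Leave alone.
- screwdriver: Loose screwdriver with a yellow handle, 200 mm long, lying on the bench in front of the chest, below where the drawers pass; along its x axis. Leave alone.
- wrench: Loose steel wrench, 170 mm long, lying on the bench towards the robot from the chest, on the side away from the spray can; along its x axis. Leave alone.

How it is judged:
On the way, in this order (a step that is already met when the one before it is completed fails the run):
1. the screwdriver drawer is fully home (value of joint driver_drawer below 0.006 m), for 0.2 s.
2. the fingers, on its blue pull, are drawing the socket drawer out (contact force between the fingers and blue_pull above 0.5 N and value of joint socket_drawer above 0.03 m and velocity of joint socket_drawer above 0.004 m/s), for 0.05 s.
3. the socket drawer is drawn fully out (value of joint socket_drawer above 0.13 m), for 0.2 s.
At the end, for the whole second after the job is handed in: The screwdriver drawer is within 6 mm of fully home, the socket drawer within 10 mm of its outer stop and at rest, the wide drawer within 10 mm of shut, and each loose thing within 20 mm of where it stood (value of joint driver_drawer below 0.006 m and value of joint socket_drawer above 0.13 m and value of joint wide_drawer below 0.01 m and velocity of joint socket_drawer between -0.01 and 0.01 m/s and velocity of joint driver_drawer below 0.01 m/s and distance of each of spray_can, nut_tub, screwdriver, wrench from where it was at the start of the episode below 0.02 m); the robot touches nothing.
It fails at once if both upper drawers stand more than 30 mm out at once (value of joint each of driver_drawer, socket_drawer above 0.03 m).
It fails at once if the wide drawer is drawn more than 20 mm out (value of joint wide_drawer above 0.02 m).
It fails at once if a drawer is slammed (faster than 0.5 m/s) (velocity of joint any of socket_drawer, driver_drawer above 0.5 m/s or velocity of joint any of socket_drawer, driver_drawer below -0.5 m/s).
It fails at once if a loose thing is moved more than 20 mm, lifted or knocked (distance of any of spray_can, nut_tub, screwdriver, wrench from where it was at the start of the episode above 0.02 m).
It also fails if it takes over 51 s, if anything falls off the work surface, if the arm or the gripper's body presses on something with over 40 N, if the wrist force passes 120 N, or if a joint passes its speed limit or range.

## Robot

A 6-joint arm with a two-finger parallel gripper is mounted at the origin on the work surface. World frame = base frame: x ahead of the robot, y to its left, z up, the work surface at z = 0. Lengths are in m, angles in rad, forces in N, time in s.
With the tool pointing down it reaches from about 0.25 to 0.8 m from the base axis. Payload 3.9 kg.
Tool frame: the origin (TCP) lies midway between the tips of the shut fingers; the grasp point (between the pads) lies 19 mm behind it; z points along the fingers, y is the line along which they close (so a half turn about z gives the same grasp; the last joint's range is limited). The gripper opens to 85 mm and grips with 20 to 120 N. Pads are 22 mm wide; open, the fingers measure 114 mm over their backs; the gripper's body (76 mm by 85 mm) begins 54 mm behind the grasp point. The pads swing forward as they close: fully open they stand 13 mm farther back than shut.
Start: joints at [1.335, 0.26, -0.138, 1.173, 0, 1.571], TCP at [0.123, 0.51, 0.201] pointing down, gripper open.
Joint ranges: [-2.78, 2.78], [-0.83, 1.72], [-1.28, 1.37], [-1.9, 2.12], [-1.57, 1.48], [-3.14, 3.14]. Speed limits (rad/s): [2.57, 2.57, 3.14, 3.14, 3.14, 3.14].

## Interface

Orientations are given as a unit quaternion [x, y, z, w].
In Python, from station import * gives the robot as it stands. The module is installed in compiled form; this text tells all that it offers.
- The arm moves only by the shell command python3 -m crank 'ROWS' [FORCE]. ROWS is a JSON object of lists of equal length, an entry for each row: "grip": the opening, from 0 (shut) to 1 (fully open); "travel": the shift along the tool's x, y, z in units of 30 mm (1.0 is 30 mm), a list of three; "dr": the turn, a rotation vector about the tool's x, y, z in units of 5 degrees (1.0 is 5 degrees), a list of three. In form: {"grip": [grip, ...], "travel": [[dx, dy, dz], ...], "dr": [[wx, wy, wz], ...]}. A call has 1 to 12 rows; each row shifts and turns the commanded pose from where the row before left it, along the tool's axes as they then stand; what a row does not reach is not made up. A row lasts 1/8 s, in which the tool goes at most 62.5 mm and 10.7 degrees, less where a joint would pass 70% of its speed; a pose out of reach is approached as far as the arm can. A call is refused whole if a number of a shift passes 1 or a number of a turn 1, either way. A call with a gripper value outside its range is refused whole. The fingers move at their own pace and stop on an object; FORCE is the grip in N (left out, the last holds). Time passes only in rows, so rows that do not move let the fingers close. It gives the time, the measured TCP pose, the force, the opening and the grip force at its end, in the units of the state.
- get_obs(): the state, without advancing time (a new reading comes with each control period).
- camera(name): name is "scene" or "top" or "wrist"; returns a dict with "image" (480x640x3 uint8, red, green, blue), "z_map" (480x640 float32, m along the optical axis (not along the pixel's ray), 0 where there is no reading), "mtx" (3x3 intrinsics, pixels), "distortion" ([k1, k2, p1, p2, k3] as OpenCV has them; the pictures are not rectified), "rvec" (rotation vector, rad) and "tvec" (3), from world to camera coordinates, as OpenCV has them. Camera axes: x right, y down, z forward; pixel columns grow to the right and rows downward; lengths in m; the calibration is good to about 2 mm. A picture is of the moment at which its call begins.
- close_job(): hands the job in; it is judged then, once.
The state is a dict: "time_s": time; "joint_pos": joint angles; "joint_vel": joint speeds; "effort": joint torques, N m; "position": TCP position; "eef_rot": TCP orientation; "ft_force": force on the tool from outside, world axes, zero at the start; "ft_torque": the same for the moment, N m; "opening": opening from 0.0 (shut) to 1.0 (fully open); "finger_force": force on a finger pad.
Only numpy, scipy, OpenCV 4.12 (cv2) and the standard library are available. Lean on these libraries where they do the work, as an engineer would, in place of code of your own. Each camera call takes 0.05 s, during which the arm holds its last target. There are 200 camera calls.

## Working session

There is one attempt and no reset: what is moved stays moved. The work goes in short steps, Python scripts to look and compute and a shell command to move; the robot and the scene stay as the last step left them, time stands still between calls to the robot, and variables do not carry over. Pictures are saved under pics/ and viewed, at most 10 in all, crops included, and the job is handed in when it is done.

```bash
mkdir -p pics
cat > h.py <<'E'
from station import *
import numpy as np, cv2
def cam(n):
    c=camera(n); c['R']=cv2.Rodrigues(np.array(c['rvec'],float))[0]; c['t']=np.array(c['tvec'],float).ravel(); return c
def pts(c,uv):
    uv=np.asarray(uv,float).reshape(-1,1,2)
    return cv2.undistortPoints(uv,np.array(c['mtx']),np.array(c['distortion'])).reshape(-1,2)
def plane(c,uv,z):
    n=pts(c,uv); d=np.c_[n,np.ones(len(n))]@c['R']; o=-c['R'].T@c['t']
    return o+d*((z-o[2])/d[:,2])[:,None]
def depth(c,uv):
    n=pts(c,uv); uv=np.asarray(uv).reshape(-1,2).astype(int); z=c['z_map'][uv[:,1],uv[:,0]]
    return (np.c_[n,np.ones(len(n))]*z[:,None]-c['t'])@c['R']
E
python3 - <<'E'
from h import *
o=get_obs(); print(o['time_s'],o['position'],o['eef_rot'],o['ft_force'])
a=[]
for n in ('scene','top'):
    c=cam(n); cv2.imwrite(f'pics/{n}0.png',c['image'][...,::-1]); np.save(f'{n}0.npy',c,allow_pickle=True)
    hsv=cv2.cvtColor(c['image'],cv2.COLOR_RGB2HSV)
    print(n,-c['R'].T@c['t'])
    for nm,lo,hi in (('yellow',(20,120,80),(34,255,255)),('blue',(98,120,60),(125,255,255)),('green',(40,80,40),(85,255,255))):
        m=cv2.inRange(hsv,lo,hi); k,_,st,ce=cv2.connectedComponentsWithStats(m)
        for i in range(1,k):
            if st[i,4]>60:
                v,u=np.nonzero((_==i)&(c['z_map']>0)); P=depth(c,np.c_[u,v])
                print(nm,st[i],np.percentile(P,2,axis=0).round(3),np.percentile(P,98,axis=0).round(3))
E
```

```text
0.0 [0.12248828 0.50974894 0.19987196] [ 1.17659428e-01  9.93053537e-01 -9.57089237e-04 -1.24734072e-04] [-0.5364922   0.92926234  0.31269819]
scene [ 0.30195144 -0.32631185  1.08667648]
yellow [ 97  14  35  35 488] [ 0.52   0.715 -0.002] [0.614 0.786 0.038]
yellow [147  41  35  36 517] [0.564 0.574 0.008] [0.657 0.632 0.038]
yellow [230 132  42  30 528] [0.548 0.216 0.106] [0.63  0.249 0.132]
yellow [ 196  154   71   84 1738] [0.477 0.074 0.117] [0.52  0.263 0.145]
yellow [259 168  43  33 551] [0.54  0.114 0.107] [0.621 0.143 0.132]
yellow [267 219  43  40 639] [ 0.498  0.054 -0.002] [0.594 0.086 0.027]
blue [128  21  35  35 467] [0.564 0.651 0.01 ] [0.657 0.705 0.038]
blue [ 312  204   79   89 1735] [ 0.574 -0.15   0.117] [0.616 0.035 0.144]
top [0.2794185  0.01332862 1.48152008]
yellow [ 95 209  16  38 331] [0.564 0.577 0.025] [0.655 0.618 0.042]
yellow [232 211  12  35 293] [0.547 0.217 0.121] [0.627 0.239 0.136]
yellow [275 214  11  36 289] [0.541 0.115 0.122] [0.619 0.136 0.136]
yellow [ 44 225  15  38 312] [0.52  0.718 0.025] [0.611 0.758 0.042]
yellow [306 236   6  39 168] [0.498 0.054 0.006] [0.589 0.067 0.033]
yellow [ 219  256   85   19 1064] [0.478 0.075 0.117] [0.519 0.261 0.147]
blue [ 68 209  15  37 311] [0.566 0.655 0.024] [0.655 0.695 0.043]
blue [317 217  84  18 975] [ 0.575 -0.151  0.117] [0.616 0.034 0.147]
green [165 240  23  24 114] [0.502 0.347 0.116] [0.556 0.396 0.131]
```

Run:
```python
import cv2,numpy as np
from h import *
im=cv2.imread('pics/scene0.png')[90:440,120:560]; cv2.imwrite('pics/scene0c.png',cv2.resize(im,None,fx=1.7,fy=1.7))
for n in('top','scene'):
    c=np.load(f'{n}0.npy',allow_pickle=True).item()
    hsv=cv2.cvtColor(c['image'],cv2.COLOR_RGB2HSV)
    for nm,lo,hi,y0,x0 in (('yellow',(20,120,80),(34,255,255),0.07,.46),('blue',(98,120,60),(125,255,255),-.2,.55)):
        v,u=np.nonzero(cv2.inRange(hsv,lo,hi)*(c['z_map']>0)); P=depth(c,np.c_[u,v])
        k=(P[:,2]>.139)&(P[:,1]<.29)&(P[:,0]<.63); Q=plane(c,np.c_[u,v][k],.144)
        f=np.polyfit(Q[:,1],Q[:,0],1); print(n,nm,k.sum(),'slope deg',np.degrees(np.arctan(f[0])),'y',Q[:,1].min(),Q[:,1].max(),Q.mean(0),
          [ (Q[i].round(3)) for i in (Q[:,1].argmin(),Q[:,1].argmax())])
```

```text
top yellow 138 slope deg 4.352796732792796 y 0.06284698538611178 0.26391685003164517 [0.48474064 0.16941294 0.144     ] [array([0.517, 0.063, 0.144]), array([0.491, 0.264, 0.144])]
top blue 129 slope deg 4.196784014893733 y -0.15511781184600631 0.038399636152974384 [ 0.58057012 -0.05575541  0.144     ] [array([ 0.573, -0.155,  0.144]), array([0.588, 0.038, 0.144])]
scene yellow 242 slope deg 2.653511595035555 y 0.06528149415520157 0.26465460408311514 [0.48468991 0.1519864  0.144     ] [array([0.502, 0.065, 0.144]), array([0.491, 0.265, 0.144])]
scene blue 266 slope deg 4.470378994139585 y -0.158413899036181 0.03820155577056439 [ 0.57929179 -0.0609866   0.144     ] [array([ 0.591, -0.158,  0.144]), array([0.589, 0.038, 0.144])]
```

View pics/scene0c.png

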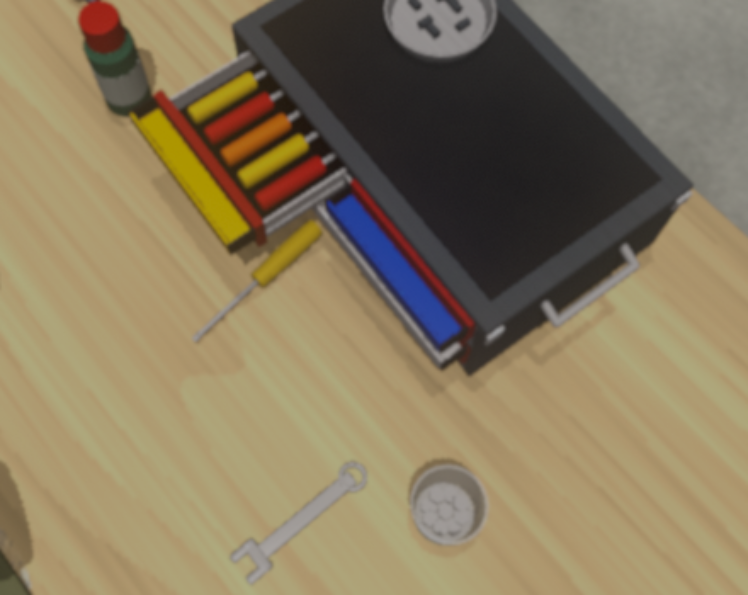

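The picture shows the yellow pull (scene px ~230,190) well out on the left next to the can, and the blue pull (~350,250) almost shut. The screwdriver lies between them, with the wrench and tub nearer the robot. Chest yaw is about -4.3°. Yellow lip middle is at about (0.484, 0.165) and blue at about (0.580, -0.060). They are 218 mm apart along the front, as stated.

```bash
python3 -m crank '{"grip":[0,0,0,0,0,0,0,0,0,0,0,0],"travel":[[0,0,0],[0,0,0],[-0.5,-1,0],[-1,-1,0],[-1,-1,0],[-1,-1,0],[-1,-1,0],[-1,-1,0],[-1,-1,0],[-1,-1,0],[-1,-1,0],[-1,-1,0]],"dr":[[0,0,-0.92],[0,0,-0.92],[0,0,0],[0,0,0],[0,0,0],[0,0,0],[0,0,0],[0,0,0],[0,0,0],[0,0,0],[0,0,0],[0,0,0]]}'
cat > rel.py <<'E'
from h import *
import sys
o=get_obs(); p=o['position']; from scipy.spatial.transform import Rotation as R
r=R.from_quat(o['eef_rot']); print(o['time_s'],'pos',p.round(4),'F',np.round(o['ft_force'],2),'tool x,y',r.as_matrix()[:,:2].T.round(3).tolist())
for n,t in (('yellow lip',(.484,.1645,.144)),('blue lip',(.580,-.0595,.144))): print(n,'in tool units',(r.inv().apply(np.array(t)-p)/.03).round(2))
E
python3 rel.py
```

```text
time_s: 1.6
position: [0.3848, 0.1886, 0.2004]
eef_rot: [0.038, 0.999, -0.0, -0.0]
ft_force: [0.9, -0.3, -0.3]
opening: 0.001
finger_force: 0.0
1.6 pos [0.3848 0.1886 0.2004] F [ 0.93 -0.34 -0.28] tool x,y [[-0.997, 0.075, 0.0], [0.075, 0.997, -0.0]]
yellow lip in tool units [-3.36 -0.55  1.88]
blue lip in tool units [-7.11 -7.76  1.88]
```

```bash
python3 -m crank '{"grip":[0,0,0,0,0,0,0,0,0],"travel":[[0,-0.55,0.8],[0,0,0.8],[-0.5,0,0.75],[-1,0,0],[-0.7,0,0],[-0.4,0,0],[-0.3,0,0],[-0.3,0,0],[-0.3,0,0]],"dr":[[0,0,0],[0,0,0],[0,0,0],[0,0,0],[0,0,0],[0,0,0],[0,0,0],[0,0,0],[0,0,0]]}'
python3 rel.py
```

```text
time_s: 2.72
position: [0.4879, 0.1655, 0.1303]
eef_rot: [0.037, 0.999, 0.0, -0.0]
ft_force: [-0.5, -0.2, 0.2]
opening: 0.002
finger_force: 0.0
2.725 pos [0.4879 0.1655 0.1303] F [-0.5  -0.2   0.15] tool x,y [[-0.997, 0.075, 0.0], [0.075, 0.997, -0.0]]
yellow lip in tool units [ 0.13 -0.04 -0.46]
blue lip in tool units [-3.62 -7.25 -0.46]
```

```bash
python3 -m crank '{"grip":[0,0,0,0,0],"travel":[[-0.3,0,0],[-0.3,0,0],[-0.3,0,0],[-0.3,0,0],[-0.3,0,0]],"dr":[[0,0,0],[0,0,0],[0,0,0],[0,0,0],[0,0,0]]}'
python3 - <<'E'
from h import *
c=cam('scene'); cv2.imwrite('pics/s1.png',cv2.resize(c['image'][70:350,130:460,::-1],None,fx=2,fy=2)); print(get_obs()['ft_force'])
E
```

```text
time_s: 3.35
position: [0.5332, 0.1621, 0.1302]
eef_rot: [0.038, 0.999, 0.0, -0.0]
ft_force: [0.5, -0.0, 0.0]
opening: 0.002
finger_force: 0.0
[ 1.954185    0.01754205 -0.32998441]
```

View pics/s1.png

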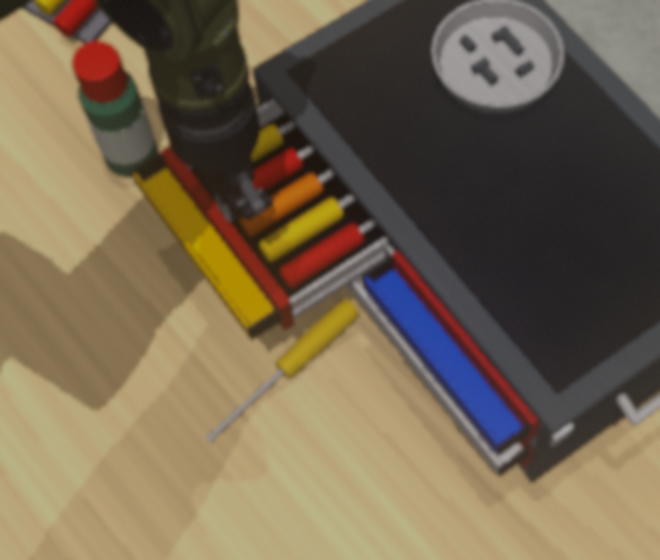

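The picture shows that the drawer hasn't moved. The fingers (crop px ~240,200) stand over or behind the red front, so the real heights differ from what I assumed. I'll compare the fingertip with the pull by depth before moving again.

Run:
```python
from h import *
o=get_obs(); print(o['position'],o['joint_pos'],o['time_s'])
for n in('scene','top','wrist'):
    c=cam(n); 
    uv=cv2.projectPoints(np.array([o['position']],float),np.array(c['rvec'],float),np.array(c['tvec'],float),np.array(c['mtx']),np.array(c['distortion']))[0].ravel(); print(n,'tcp px',uv)
    if n!='wrist':
        u,v=uv.astype(int)
        for dv in range(-16,13,4): print(dv,[tuple(depth(c,[(u+du,v+dv)])[0].round(3)) for du in (-12,-6,0,6,12)])
    else: cv2.imwrite('pics/w1.png',c['image'][...,::-1])
    hsv=cv2.cvtColor(c['image'],cv2.COLOR_RGB2HSV); v,u=np.nonzero(cv2.inRange(hsv,(20,120,80),(34,255,255))*(c['z_map']>0)); P=depth(c,np.c_[u,v]); k=(P[:,2]>.14)&(P[:,1]<.29)&(P[:,0]<.55)
    print(n,'yellow',k.sum(),P[k].mean(0),P[k].max(0))
```

```text
[0.53464597 0.16212757 0.13019543] [ 2.94650670e-01  3.53963112e-01 -1.90815477e-01  1.02454500e+00
 -3.52459986e-04  3.70279064e-01] 3.4
scene tcp px [248.5022848  182.83148301]
-16 [(np.float64(0.544), np.float64(0.219), np.float64(0.108)), (np.float64(0.524), np.float64(0.149), np.float64(0.221)), (np.float64(0.534), np.float64(0.147), np.float64(0.213)), (np.float64(0.529), np.float64(0.115), np.float64(0.26)), (np.float64(0.54), np.float64(0.115), np.float64(0.247))]
-12 [(np.float64(0.53), np.float64(0.192), np.float64(0.144)), (np.float64(0.524), np.float64(0.152), np.float64(0.204)), (np.float64(0.529), np.float64(0.139), np.float64(0.215)), (np.float64(0.528), np.float64(0.115), np.float64(0.248)), (np.float64(0.534), np.float64(0.106), np.float64(0.254))]
-8 [(np.float64(0.525), np.float64(0.184), np.float64(0.145)), (np.float64(0.525), np.float64(0.159), np.float64(0.179)), (np.float64(0.521), np.float64(0.128), np.float64(0.225)), (np.float64(0.521), np.float64(0.106), np.float64(0.255)), (np.float64(0.53), np.float64(0.102), np.float64(0.249))]
-4 [(np.float64(0.519), np
[... 3463 characters left out ...]
 np.float64(0.701)), (np.float64(0.416), np.float64(0.1), np.float64(0.699)), (np.float64(0.416), np.float64(0.092), np.float64(0.699)), (np.float64(0.416), np.float64(0.084), np.float64(0.699))]
12 [(np.float64(0.41), np.float64(0.116), np.float64(0.701)), (np.float64(0.41), np.float64(0.108), np.float64(0.702)), (np.float64(0.41), np.float64(0.1), np.float64(0.704)), (np.float64(0.41), np.float64(0.092), np.float64(0.702)), (np.float64(0.41), np.float64(0.084), np.float64(0.703))]
top yellow 23 [0.46237277 0.08208416 0.26110285] [0.47963093 0.09665404 0.69004971]
wrist tcp px [320.07075187 282.08671029]
wrist yellow 4852 [0.48490971 0.16855445 0.14460538] [0.54442314 0.26712828 0.22888558]
```

View pics/w1.png

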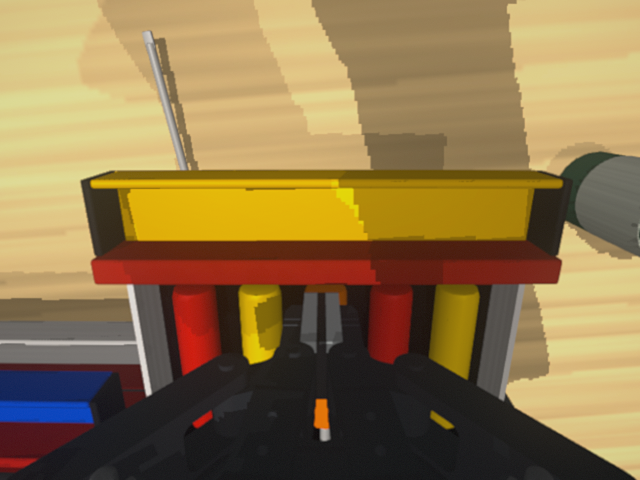

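The wrist view shows the fingertips (px ~320,300) inside the drawer mouth or above it, past the red front, with the pull untouched. I need the fingertip's true height and the front's height from the wrist depth.

Run:
```python
from h import *
c=cam('wrist'); print(-c['R'].T@c['t'], c['R'][2])
for u,v in [(312,v) for v in range(180,400,10)]: print(u,v,depth(c,[(u,v)])[0].round(4),c['z_map'][v,u].round(4), c['image'][v,u])
```

```text
[0.45296903 0.1688049  0.30287105] [ 0.31347569 -0.02456906 -0.94927833]
312 180 [0.4821 0.1628 0.1431] 0.1609 [171 131  10]
312 190 [0.4909 0.1615 0.1206] 0.1851 [225 176  10]
312 200 [0.4955 0.1612 0.1218] 0.1854 [227 182  10]
312 210 [0.5004 0.1608 0.1215] 0.1872 [226 179  10]
312 220 [0.5052 0.1604 0.1219] 0.1884 [226 179  10]
312 230 [0.5107 0.1599 0.1203] 0.1917 [225 178  10]
312 240 [0.5159 0.1595 0.1203] 0.1933 [219 164  10]
312 250 [0.5158 0.1598 0.1344] 0.1799 [93 42 16]
312 260 [0.5155 0.1601 0.1475] 0.1673 [103  38  17]
312 270 [0.5203 0.1597 0.1469] 0.1694 [158  41  24]
312 280 [0.5245 0.1594 0.1481] 0.1696 [158  39  21]
312 290 [0.5414 0.1574 0.1233] 0.1985 [103  55  11]
312 300 [0.5226 0.16   0.1699] 0.1483 [89 86 86]
312 310 [0.5226 0.1602 0.1776] 0.1409 [88 86 85]
312 320 [0.5227 0.1604 0.1844] 0.1346 [88 87 86]
312 330 [0.5225 0.1605 0.191 ] 0.1282 [87 87 86]
312 340 [0.5225 0.1607 0.1967] 0.1228 [74 74 72]
312 350 [0.5217 0.1609 0.2032] 0.1164 [34 33 30]
312 360 [0.5211 0.1611 0.2088] 0.1108 [31 31 26]
312 370 [0.5239 0.1608 0.2096] 0.111 [30 29 27]
312 380 [0.5287 0.1604 0.2079] 0.1141 [33 31 30]
312 390 [0.532  0.1601 0.2081] 0.1149 [32 30 29]
```

From the wrist depth, the lower end of the fingertips is really near z≈0.165 while the reported TCP is 0.130. That explains why they passed over the 0.148 front. I'll back off, go lower and measure the tip height again before pushing.

```bash
python3 -m crank '{"grip":[0,0,0,0,0,0],"travel":[[0.8,0,0],[0.9,0,0],[0.9,0,0],[0.8,0,0],[0,0,0.5],[0,0,0.5]],"dr":[[0,0,0],[0,0,0],[0,0,0],[0,0,0],[0,0,0],[0,0,0]]}'
python3 - <<'E'
from h import *
print(get_obs()['position'],get_obs()['ft_force'])
c=cam('wrist'); cv2.imwrite('pics/w2.png',c['image'][...,::-1])
for u,v in [(312,v) for v in range(150,360,10)]: print(u,v,depth(c,[(u,v)])[0].round(4), c['image'][v,u])
E
```

```text
time_s: 4.35
position: [0.4304, 0.17, 0.1003]
eef_rot: [0.037, 0.999, 0.0, 0.0]
ft_force: [0.1, -0.1, -0.7]
opening: -0.003
finger_force: 0.0
[0.43042621 0.16996972 0.10034307] [ 0.12939059 -0.05157756 -0.67578617]
312 150 [3.801e-01 1.681e-01 3.000e-04] [155 129  87]
312 160 [ 0.387   0.1675 -0.0005] [153 128  86]
312 170 [0.3936 0.167  0.0006] [155 130  88]
312 180 [0.4004 0.1665 0.0017] [153 127  86]
312 190 [ 0.4079  0.1658 -0.0006] [151 126  85]
312 200 [ 4.150e-01  1.652e-01 -1.000e-04] [158 132  89]
312 210 [0.4223 0.1646 0.    ] [149 124  85]
312 220 [ 0.4301  0.164  -0.0012] [150 126  85]
312 230 [4.372e-01 1.634e-01 3.000e-04] [142 119  80]
312 240 [ 0.4455  0.1627 -0.0014] [158 133  90]
312 250 [ 0.4533  0.1621 -0.0012] [169 144  97]
312 260 [0.4606 0.1615 0.0006] [170 152 102]
312 270 [0.4685 0.1609 0.001 ] [144 122  83]
312 280 [4.770e-01 1.602e-01 4.000e-04] [133 111  76]
312 290 [ 0.486   0.1594 -0.0009] [94 79 54]
312 300 [0.42   0.1679 0.1409] [67 66 64]
312 310 [0.4201 0.1681 0.1484] [66 65 63]
312 320 [0.4198 0.1683 0.1557] [65 64 62]
312 330 [0.4195 0.1685 0.1624] [56 55 53]
312 340 [0.42   0.1685 0.1674] [67 67 66]
312 350 [0.4189 0.1688 0.1742] [28 28 28]
```

View pics/w2.png

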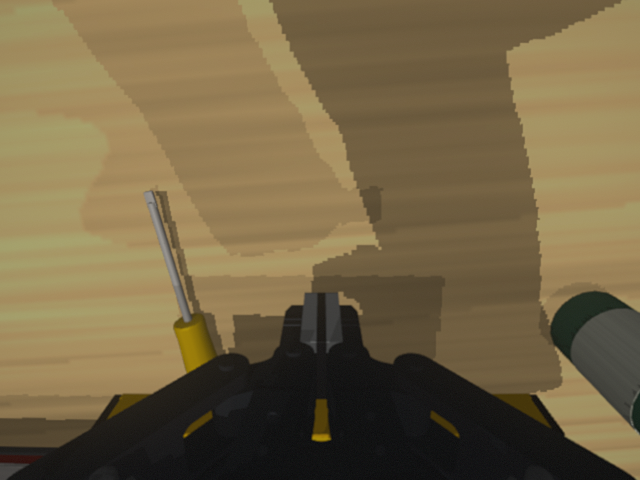

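Tips now at z≈0.136 (px 320,293), clear in front of the yellow lip. I'll go 5 mm lower and begin pushing.

```bash
python3 -m crank '{"grip":[0,0,0,0,0,0],"travel":[[0,-0.05,0.17],[-0.6,0,0],[-0.4,0,0],[-0.3,0,0],[-0.3,0,0],[-0.3,0,0]],"dr":[[0,0,0],[0,0,0],[0,0,0],[0,0,0],[0,0,0],[0,0,0]]}'
python3 rel.py
```

```text
time_s: 5.15
position: [0.4871, 0.1641, 0.095]
eef_rot: [0.038, 0.999, 0.0, -0.001]
ft_force: [-3.5, 1.5, 1.8]
opening: 0.002
finger_force: 2.0
5.15 pos [0.4871 0.1641 0.095 ] F [-3.45  1.55  1.81] tool x,y [[-0.997, 0.075, 0.002], [0.075, 0.997, 0.0]]
yellow lip in tool units [ 0.11  0.01 -1.63]
blue lip in tool units [-3.64 -7.2  -1.64]
```

Contact is made at about 3.5 N, matching the rail friction. Continuing at ~0.1 m/s.

```bash
python3 -m crank '{"grip":[0,0,0,0,0,0,0,0],"travel":[[-0.4,0,0],[-0.4,0,0],[-0.4,0,0],[-0.4,0,0],[-0.4,0,0],[-0.4,0,0],[-0.3,0,0],[-0.2,0,0]],"dr":[[0,0,0],[0,0,0],[0,0,0],[0,0,0],[0,0,0],[0,0,0],[0,0,0],[0,0,0]]}'
python3 rel.py
```

```text
time_s: 6.15
position: [0.575, 0.1574, 0.0949]
eef_rot: [0.038, 0.999, -0.0, -0.0]
ft_force: [-4.1, 1.6, -0.1]
opening: 0.0
finger_force: 1.9
6.15 pos [0.575  0.1574 0.0949] F [-4.15  1.56 -0.12] tool x,y [[-0.997, 0.075, 0.0], [0.075, 0.997, -0.0]]
yellow lip in tool units [ 3.04  0.01 -1.63]
blue lip in tool units [-0.71 -7.2  -1.63]
```

```bash
python3 -m crank '{"grip":[0,0,0,0],"travel":[[-0.1,0,0],[-0.1,0,0],[-0.1,0,0],[0,0,0]],"dr":[[0,0,0],[0,0,0],[0,0,0],[0,0,0]]}'
python3 -m crank '{"grip":[0,0,0],"travel":[[-0.1,0,0],[-0.1,0,0],[0,0,0]],"dr":[[0,0,0],[0,0,0],[0,0,0]]}'
```

```text
time_s: 6.65
position: [0.5837, 0.1567, 0.095]
eef_rot: [0.038, 0.999, -0.0, 0.0]
ft_force: [-3.0, 1.3, -1.2]
opening: 0.003
finger_force: 1.2
time_s: 7.02
position: [0.5879, 0.1564, 0.0951]
eef_rot: [0.038, 0.999, 0.0, -0.001]
ft_force: [-7.2, 1.9, 1.2]
opening: 0.001
finger_force: 3.4
```

```bash
python3 -m crank '{"grip":[0,0,0,0],"travel":[[-0.1,0,0],[-0.1,0,0],[0,0,0],[0,0,0]],"dr":[[0,0,0],[0,0,0],[0,0,0],[0,0,0]]}'
python3 - <<'E'
from h import *
c=cam('scene'); cv2.imwrite('pics/s2.png',cv2.resize(c['image'][70:350,130:460,::-1],None,fx=2,fy=2)); print(get_obs()['ft_force'])
E
```

```text
time_s: 7.52
position: [0.5876, 0.1564, 0.0951]
eef_rot: [0.037, 0.999, 0.0, -0.007]
ft_force: [-19.7, 2.8, 11.3]
opening: -0.0
finger_force: 9.9
[-19.41941431   2.26947567  11.26286663]
```

View pics/s2.png

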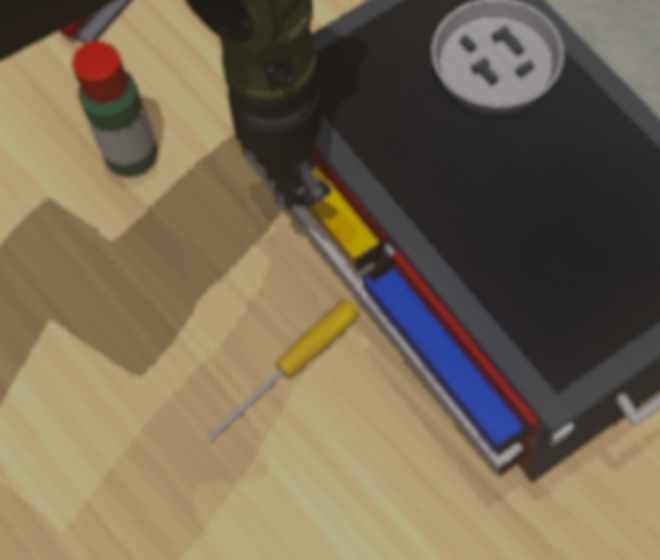

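The yellow drawer looks flush with the chest front (crop px ~345,215) and the force rises against a hard stop. I'll retreat, rise and check.

```bash
python3 -m crank '{"grip":[0,0,0,0,0,0,0,0],"travel":[[0.4,0,0],[0.6,0,0],[0.8,0,0],[0.4,0,-0.8],[0,0,-1],[0,-0.6,-1],[0,-1,-0.5],[0,-1,0]],"dr":[[0,0,0],[0,0,0],[0,0,0],[0,0,0],[0,0,0],[0,0,0],[0,0,0],[0,0,0]]}'
python3 - <<'E'
from h import *
from scipy.spatial.transform import Rotation as R
o=get_obs(); p=o['position']; print(p,o['ft_force'])
ex=np.array([.9972,-.075]); ey=np.array([.075,.9972])
for n in('wrist','top','scene'):
    c=cam(n); hsv=cv2.cvtColor(c['image'],cv2.COLOR_RGB2HSV)
    if n=='wrist': cv2.imwrite('pics/w3.png',c['image'][...,::-1])
    for nm,lo,hi in (('yellow',(20,120,60),(34,255,255)),('blue',(98,120,50),(125,255,255)),('red',(0,120,50),(6,255,255))):
        v,u=np.nonzero(cv2.inRange(hsv,lo,hi)*(c['z_map']>0)); P=depth(c,np.c_[u,v])
        a=P[:,:2]@ex; b=P[:,:2]@ey
        for side,k0 in (('L',(b>.09)&(b<.29)),('R',(b<.08)&(b>-.12))):
            k=k0&(P[:,2]>.139)&(P[:,2]<.155)&(a>.45)&(a<.68)
            if k.sum()>15: print(n,nm,side,k.sum(),'along',np.percentile(a[k],[5,50,95]).round(4),'b',np.percentile(b[k],[1,99]).round(3),'z',P[k,2].mean().round(4))
E
```

```text
time_s: 8.57
position: [0.5272, 0.0822, 0.1969]
eef_rot: [0.038, 0.999, -0.0, 0.004]
ft_force: [1.2, 0.2, -0.2]
opening: 0.0
finger_force: 0.0
[0.52722865 0.08223592 0.19685757] [ 1.18329382  0.21405114 -0.1916043 ]
wrist yellow L 1641 along [0.5858 0.587  0.5895] b [0.15  0.288] z 0.1424
wrist blue R 2108 along [0.5812 0.5823 0.5849] b [-0.093  0.078] z 0.1426
wrist red L 1164 along [0.6196 0.6207 0.623 ] b [0.222 0.289] z 0.1448
wrist red R 1155 along [0.6157 0.6185 0.6221] b [-0.101  0.021] z 0.1476
top yellow L 40 along [0.5857 0.5876 0.59  ] b [0.238 0.288] z 0.1439
top blue R 132 along [0.581  0.5829 0.585 ] b [-0.108  0.075] z 0.1444
top red R 213 along [0.6152 0.6181 0.6209] b [-0.113  0.078] z 0.1481
scene yellow L 136 along [0.5864 0.5887 0.6061] b [0.103 0.194] z 0.1425
scene blue R 255 along [0.5806 0.5825 0.5848] b [-0.111  0.077] z 0.1423
scene red L 132 along [0.6201 0.6211 0.6222] b [0.104 0.225] z 0.1454
scene red R 528 along [0.6149 0.6178 0.6216] b [-0.116  0.078] z 0.1461
```

Run:
```python
from h import *
ex=np.array([.9972,-.075]); ey=np.array([.075,.9972])
for n in('wrist','top'):
    c=cam(n); v,u=np.nonzero(c['z_map']>0); P=depth(c,np.c_[u,v]); a=P[:,:2]@ex; b=P[:,:2]@ey
    for nm,z0,z1,a0,a1 in (('wide lip',.077,.086,.56,.6),('chest top front edge',.159,.17,.59,.66)):
        k=(P[:,2]>z0)&(P[:,2]<z1)&(a>a0)&(a<a1)&(b>-.1)&(b<.3)
        if k.sum(): print(n,nm,k.sum(),np.percentile(a[k],[1,5,50,95]).round(4))
```

```text
wrist wide lip 2868 [0.5858 0.5862 0.5873 0.5899]
wrist chest top front edge 8532 [0.62   0.621  0.6343 0.6539]
top wide lip 157 [0.5849 0.5854 0.5873 0.5898]
top chest top front edge 1608 [0.6195 0.6214 0.6401 0.6582]
```

View pics/w3.png

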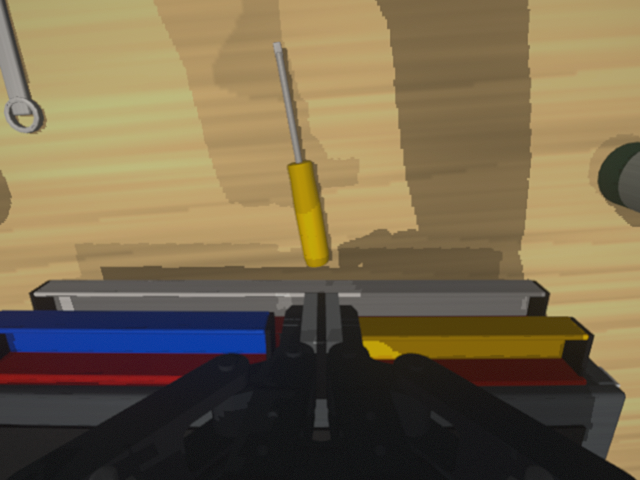

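Yellow lip (0.587) lines up with the shut wide drawer's lip (0.587), so it is home. Blue (0.5825) is about 5 mm ajar, as the wrist view shows (blue px ~140,320, yellow ~480,325). Next I'll hover over the blue trough with the fingers shut.

```bash
python3 -m crank '{"grip":[0,0,0,0,0,0,0,0,0,0],"travel":[[0,-0.92,0],[-0.6,-0.9,0],[-0.7,-0.9,0],[-0.7,-0.9,0],[-0.6,-1,0],[0,0,0.8],[0,0,0.8],[0,0,0.6],[0,0,0],[0,0,0]],"dr":[[0,0,0],[0,0,0],[0,0,0],[0,0,0],[0,0,0],[0,0,0],[0,0,0],[0,0,0],[0,0,0],[0,0,0]]}'
python3 - <<'E'
from h import *
ex=np.array([.9972,-.075]); ey=np.array([.075,.9972])
o=get_obs(); p=o['position']; print(p,p[:2]@ex,p[:2]@ey,o['ft_force'])
c=cam('wrist'); cv2.imwrite('pics/w4.png',c['image'][...,::-1])
for u in (310,340):
  for v in range(240,350,6):
    q=depth(c,[(u,v)])[0]; print(u,v,(q[:2]@ex).round(4),q[2].round(4),c['image'][v,u])
E
```

```text
time_s: 10.07
position: [0.5919, -0.0605, 0.1287]
eef_rot: [0.037, 0.999, -0.0, 0.001]
ft_force: [-0.9, -0.1, 0.6]
opening: 0.001
finger_force: 0.0
[ 0.59191448 -0.06046751  0.12873204] 0.5947921796939716 -0.015904615856895628 [-0.92215587 -0.14011218  0.63997965]
310 240 0.5987 0.0606 [124 120 117]
310 246 0.603 0.0601 [ 96  98 111]
310 252 0.5816 0.1269 [32 45 96]
310 258 0.5817 0.1342 [32 45 97]
310 264 0.5813 0.1422 [27 42 93]
310 270 0.5832 0.1444 [ 29  74 184]
310 276 0.5964 0.1218 [ 17  69 178]
310 282 0.5146 0.3014 [ 23  69 181]
310 288 0.6032 0.1214 [ 19  46 108]
310 294 0.5841 0.1653 [88 89 89]
310 300 0.5844 0.1697 [87 88 90]
310 306 0.5846 0.1738 [86 87 89]
310 312 0.585 0.1775 [88 87 90]
310 318 0.5846 0.1823 [86 87 89]
310 324 0.585 0.1855 [86 87 89]
310 330 0.5845 0.1901 [87 87 89]
310 336 0.5848 0.193 [72 72 74]
310 342 0.5849 0.1962 [92 93 93]
310 348 0.5834 0.2015 [26 26 30]
340 240 0.5991 0.0595 [124 119 116]
340 246 0.603 0.0602 [ 95  97 110]
340 252 0.5815 0.1271 [33 46 96]
340 258 0.5818 0.1339 [30 46 98]
340 264 0.5816 0.1415 [28 41 88]
340 270 0.5837 0.1432 [ 29  75 184]
340 276 0.5966 0.1213 [ 22  46 107]
340 282 0.6 0.121 [ 21  45 108]
340 288 0.6028 0.122 [ 21  46 108]
340 294 0.6059 0.1225 [ 19  44 108]
340 300 0.6101 0.1211 [ 25  47 108]
340 306 0.5892 0.1655 [40 41 45]
340 312 0.5885 0.1712 [56 58 60]
340 318 0.5887 0.1753 [69 69 72]
340 324 0.5847 0.1861 [79 79 80]
340 330 0.5841 0.1907 [85 86 87]
340 336 0.5838 0.1946 [72 73 75]
340 342 0.5839 0.1977 [56 56 57]
340 348 0.5822 0.2032 [28 28 32]
```

View pics/w4.png

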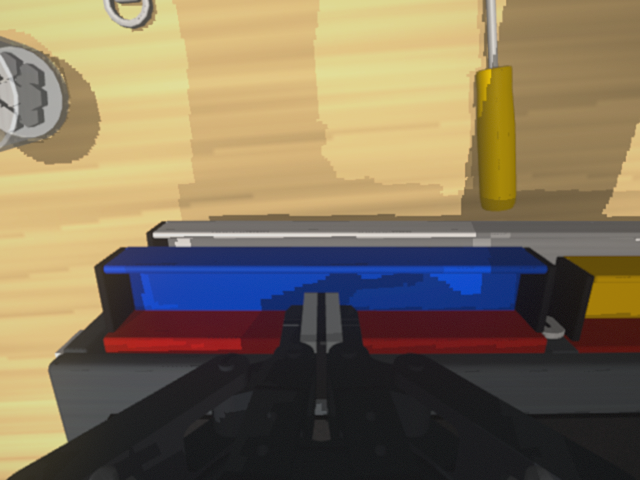

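Tip is at along≈0.5845, level with the lip's inner face (0.585), at z≈0.164 (px 320,292 over the blue trough). I'll shift 4.5 mm inwards and lower into the trough.

```bash
python3 -m crank '{"grip":[0,0,0,0,0,0],"travel":[[-0.16,0,0],[0,0,0],[0,0,0.4],[0,0,0.3],[0,0,0.3],[0,0,0]],"dr":[[0,0,0],[0,0,0],[0,0,0],[0,0,0],[0,0,0],[0,0,0]]}'
```

```text
time_s: 10.88
position: [0.5947, -0.0612, 0.0968]
eef_rot: [0.038, 0.999, 0.0, -0.001]
ft_force: [-0.1, -0.5, 1.4]
opening: -0.001
finger_force: 0.0
```

```bash
python3 -m crank '{"grip":[0,0,0,0,0],"travel":[[0.2,0,0],[0.2,0,0],[0.3,0,0],[0.3,0,0],[0.3,0,0]],"dr":[[0,0,0],[0,0,0],[0,0,0],[0,0,0],[0,0,0]]}'
```

```text
time_s: 11.5
position: [0.5567, -0.0584, 0.0987]
eef_rot: [0.038, 0.999, -0.0, 0.001]
ft_force: [2.6, -0.2, -0.5]
opening: 0.005
finger_force: 2.0
```

```bash
python3 -m crank '{"grip":[0,0,0,0,0,0,0,0,0],"travel":[[0.35,0,0.05],[0.35,0,0],[0.4,0,0],[0.4,0,0],[0.4,0,0],[0.4,0,0],[0.3,0,0],[0.3,0,0],[0.1,0,0]],"dr":[[0,0,0],[0,0,0],[0,0,0],[0,0,0],[0,0,0],[0,0,0],[0,0,0],[0,0,0],[0,0,0]]}'
```

```text
time_s: 12.62
position: [0.466, -0.0515, 0.0963]
eef_rot: [0.038, 0.999, 0.0, -0.001]
ft_force: [3.2, 0.0, 0.5]
opening: -0.003
finger_force: 1.8
```

```bash
python3 -m crank '{"grip":[0,0,0,0,0,0],"travel":[[0.1,0,0],[0.1,0,0],[0.1,0,0],[0.1,0,0],[0,0,0],[0,0,0]],"dr":[[0,0,0],[0,0,0],[0,0,0],[0,0,0],[0,0,0],[0,0,0]]}'
python3 - <<'E'
from h import *
ex=np.array([.9972,-.075]); ey=np.array([.075,.9972])
p=get_obs()['position']; print(p[:2]@ex)
c=cam('wrist'); hsv=cv2.cvtColor(c['image'],cv2.COLOR_RGB2HSV)
v,u=np.nonzero(cv2.inRange(hsv,(98,120,50),(125,255,255))*(c['z_map']>0)); P=depth(c,np.c_[u,v]); a=P[:,:2]@ex; k=(P[:,2]>.139)&(P[:,2]<.15); print(k.sum(),np.percentile(a[k],[5,50,95]))
E
```

```text
time_s: 13.38
position: [0.4582, -0.0509, 0.0968]
eef_rot: [0.038, 0.999, -0.0, 0.002]
ft_force: [9.7, -0.7, -5.7]
opening: -0.005
finger_force: 4.6
0.46070562889578015
7731 [0.44609608 0.44720637 0.44987003]
```

The lip is at 0.447 against 0.587 at home: 140 mm out, on the stop. I'll ease off inside the trough and lift clear.

```bash
python3 -m crank '{"grip":[0,0,0,0,0,0,0,0,0,0,0],"travel":[[-0.15,0,0],[-0.1,0,0],[0,0,0],[0,0,-0.4],[0,0,-0.6],[0,0,-0.8],[0,0,-1],[0,0,-1],[0,0,-0.5],[0,0,0],[0,0,0]],"dr":[[0,0,0],[0,0,0],[0,0,0],[0,0,0],[0,0,0],[0,0,0],[0,0,0],[0,0,0],[0,0,0],[0,0,0],[0,0,0]]}'
python3 - <<'E'
from h import *
ex=np.array([.9972,-.075]); ey=np.array([.075,.9972])
o=get_obs(); print(o['position'],o['ft_force'])
for n in('wrist','scene'):
    c=cam(n); hsv=cv2.cvtColor(c['image'],cv2.COLOR_RGB2HSV)
    for nm,lo,hi in (('yellow',(20,120,60),(34,255,255)),('blue',(98,120,50),(125,255,255))):
        v,u=np.nonzero(cv2.inRange(hsv,lo,hi)*(c['z_map']>0)); P=depth(c,np.c_[u,v]); a=P[:,:2]@ex; b=P[:,:2]@ey
        k=(P[:,2]>.139)&(P[:,2]<.15)&(abs(b)<.29); 
        if k.sum(): print(n,nm,k.sum(),np.percentile(a[k],[5,50,95]).round(4))
    cv2.imwrite('pics/end_%s.png'%n,c['image'][...,::-1])
E
```

```text
time_s: 14.8
position: [0.4621, -0.0512, 0.2253]
eef_rot: [0.038, 0.999, 0.0, -0.0]
ft_force: [-0.3, 0.6, 0.6]
opening: 0.0
finger_force: 0.0
[ 0.46208774 -0.05124838  0.22525627] [-0.32719753  0.6377124   0.56360952]
wrist yellow 1103 [0.5857 0.5869 0.5891]
wrist blue 1999 [0.4465 0.4478 0.45  ]
scene yellow 23 [0.589  0.598  0.6113]
scene blue 221 [0.4464 0.4481 0.4497]
```

View pics/end_scene.png

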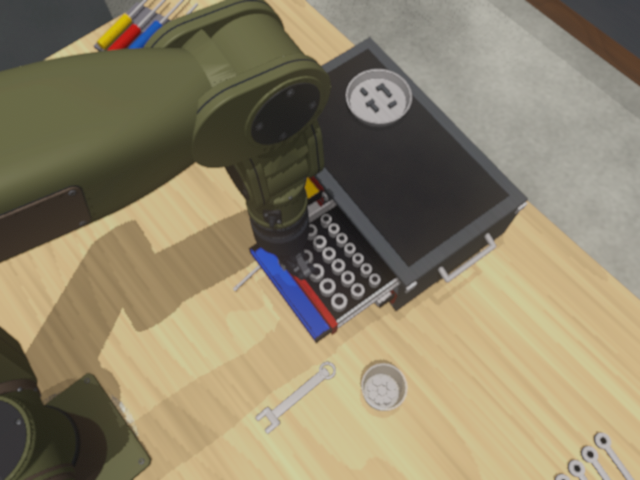

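The picture shows the socket drawer fully out (blue lip px ~290,290) with its sockets visible, the hand lifted above it, and the wrench and tub in place. Yellow is home at 0.587. Handing in.

```bash
python3 -c "
from station import *
print(close_job())"
```

```text
the job is handed in; nothing more can be done
None
```

The screwdriver drawer is fully home and the socket drawer is out 139–140 mm at its stop by depth measurement; the wide drawer stayed shut, no loose thing was seen to move, and the hand is clear. The job was handed in at about 15 s, and no verdict came back.

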